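# Snap the retaining clip onto the label-roll bar and run the roll home

## Task

The roll of labels has wandered on the bar of its desk dispenser because its C-shaped retaining clip is off. Pick up the clip, press it gap-down onto the bare part of the bar until it snaps on and bears firmly on the bar, and only then slide it along so that it pushes the roll home, firmly up against the screw collar behind it; let go, leaving the clip upright on the bar and touching the roll. Each time press on for a moment with about 12 N once it is home, and never with as much as 25 N.

Things in the scene. Friction and masses are not known exactly. Their poses are not given: they have to be found in the camera images.
- clip_tab (a point): Middle of the grip tab of the loose grey plastic C-clip (0.1 kg), which stands gap-down on the desk. The tab is 10 mm thick (own x), 22 mm long (own y) and rises from the clip's crown: the crown's top is 21 mm below this point, the tab's top 15 mm above it. The point is 58 mm above the desk at the start. z up; grip across the thickness (x).
- clip_bore (a point): Centre of the clip's 16 mm bore, 38 mm below clip_tab, same axes: y along the bore; the clip may be used either way round. It is 36 mm long in y (end faces 18 mm either side of this point), its crown 31 mm wide in x. Below the bore two sprung jaws leave a 10 mm gap, then flare to a mouth about 30 mm wide, whose lips end 20 mm below this point.
- bar_mid (a point): Middle of the dispenser's level steel bar, on its axis, 75 mm above the desk. The bar is 16 mm thick, along own y, clear from y = -95 to +95 mm between two end discs (post tops 14 mm at most above the axis). z up. Clip on: bore axis on bar axis, crown resting on the bar. Pressed down, the jaws resist with 5 to 12 N, then snap and pull the clip down; it then slides with 2 to 6 N of drag.
- roll_face (a point): Centre, on the bar axis, of the label roll's flat end that looks to -y of bar_mid, at the bare part of the bar. It starts at y = -8 to -21 mm of bar_mid. Home is where the roll stops against the collar, 15 to 50 mm farther to +y: this face then lies somewhere from y = +7 to +27 mm. That place is not reported and must be felt.
- label_roll: The white label roll, 64 mm in diameter and 58 mm wide, carried by the bar (it cannot come off) and sliding along it against about 2 N; origin at its centre on the bar axis, 29 mm from roll_face, same axes as bar_mid. Beyond it, at +y, a bare metal screw collar (32 mm diameter, 10 mm wide) is clamped on the bar, in a different place each time, and does not give.
- clip: The whole clip with its jaws; origin in the middle of its underside, 20 mm below clip_bore. Its sprung jaws squeeze the bar, and its leaning under a sideways push loads them too, which together adds 10 to 30 N to the contact force between clip and dispenser.
- stand: The whole dispenser with bar and roll, fixed to the desk, grey, base 90 x 216 mm; origin in the middle of its underside, 75 mm below bar_mid, same axes.

How it is judged (in metres and radians):
On the way, in this order (a step that is already met when the one before it is completed fails the run):
1. the clip is snapped fully onto the bar and pressed firmly down on it, while the roll is still away from its home (x of clip_bore in the frame of bar_mid between -0.003 and 0.003 m and z of clip_bore in the frame of bar_mid between -0.003 and 0.003 m and y of clip_bore in the frame of bar_mid between -0.09 and 0.04 m and angle between the y axis of clip_bore and the y axis of bar_mid, either way round below 0.1 rad and y of roll_face in the frame of bar_mid below 0.002 m and contact force between clip and stand above 16 N), for 0.2 s.
2. the clip, on the bar, presses the roll firmly home against the collar until it no longer moves (x of clip_bore in the frame of bar_mid between -0.003 and 0.003 m and z of clip_bore in the frame of bar_mid between -0.003 and 0.003 m and y of clip_bore in the frame of bar_mid between -0.09 and 0.04 m and angle between the y axis of clip_bore and the y axis of bar_mid, either way round below 0.1 rad and y of roll_face in the frame of bar_mid above 0.0045 m and y of clip_bore in the frame of roll_face above -0.021 m and contact force between clip and label_roll above 8 N and linear speed of label_roll below 0.003 m/s), for 0.2 s.
At the end, for the whole second after the job is handed in: The clip is on the bar (bore axis within 3 mm of the bar axis, parallel within 0.1 rad), upright within 0.25 rad; the roll is where it was pressed home (its face beyond y = +4.5 mm of bar_mid) and the clip's end face is within 3 mm of it; both at rest (x of clip_bore in the frame of bar_mid between -0.003 and 0.003 m and z of clip_bore in the frame of bar_mid between -0.003 and 0.003 m and y of clip_bore in the frame of bar_mid between -0.09 and 0.04 m and angle between the y axis of clip_bore and the y axis of bar_mid, either way round below 0.1 rad and y of roll_face in the frame of bar_mid above 0.0045 m and y of clip_bore in the frame of roll_face above -0.021 m and angle between clip_bore's own z axis and vertical below 0.25 rad and linear speed of each of clip, label_roll below 0.01 m/s); the robot touches nothing.
It fails at once if the clip is pressed against the dispenser (bar, roll, the jaws' own squeeze and the clip's leaning together) with more than 60 N (contact force between clip and stand above 60 N).
It fails at once if the clip is pressed against the roll with more than 30 N (contact force between clip and label_roll above 30 N).
It also fails if it takes over 69 s, if anything falls off the work surface, if the arm or the gripper's body presses on something with over 40 N, if the wrist force passes 120 N, or if a joint passes its speed limit or range.

## Robot

A 6-joint arm with a two-finger parallel gripper is mounted at the origin on the work surface; the furniture and walls round the work are solid. World frame = base frame: x ahead of the robot, y to its left, z up, the work surface at z = 0. Lengths are in m, angles in degrees, forces in N, time in s.
With the tool pointing down it reaches from about 0.35 to 0.875 m from the base axis. Payload 4.2 kg.
Tool frame: the origin (TCP) lies midway between the tips of the shut fingers; the grasp point (between the pads) lies r.grasp_offset behind it (r.grasp_offset is the distance from the TCP to the grasp point, in m); z points along the fingers, y is the direction in which the jaws open and shut (so a half turn about z gives the same grasp; the last joint's range is limited). The gripper opens to 87 mm and grips with 3 to 60 N. Pads are 19 mm wide; open, the fingers measure 117 mm over their backs; the gripper's body (75 mm by 190 mm) begins 51 mm behind the grasp point.
Start: joints at [87.181, 22.042, 0.453, 0, -68.411, -14.817], TCP at [0.189, 0.596, 0.223] pointing down, gripper open.
Joint ranges: [-179.83, 179.83], [-69.29, 118.12], [-61.27, 80.66], [-181.25, 117.63], [-171.15, -9.14], [-177.46, 177.46]. Speed limits (degrees/s): [159.86, 159.86, 180, 180, 180, 180].

## Interface

Orientations are given as a 3x3 rotation matrix whose columns are the frame's x, y, z axes.
In Python, from station import sense, optics, r gives the robot as it stands. The module is installed in compiled form; this text tells all that it offers.
- The arm moves only by the tool servo_tool, never from a script. Its argument "deltas" is a list of rows, each an object with "slide": the shift along the tool's x, y, z in units of 25 mm (1.0 is 25 mm), a list of three; "spin": the turn about the tool's z in units of 8 degrees (1.0 is 8 degrees). A call has 1 to 10 rows; each row shifts and turns the pose as measured when the row begins, along the tool's axes as they then stand; what a row does not reach is not made up. A row lasts 1/10 s, in which the tool goes at most 50 mm and 8.59 degrees, less where a joint would pass 70% of its speed; a pose out of reach is approached as far as the arm can. A call is refused whole if a number of a shift passes 1 or a number of a turn 1, either way. A call with a gripper value outside its range is refused whole. "gripper" is the closure in counts, from 0 (fully open) to 255 (shut), set as the call begins (left out, the last holds). The fingers move at their own pace and stop on an object; the grip force is fixed at half the most. Time passes only in rows, so rows that do not move let the fingers close. It gives the time, the measured TCP pose, the force and the opening at its end, in the units of the state.
- sense(): the state, without advancing time (a new reading comes with each control period).
- optics.capture(name): name is "scene" or "top"; returns a dict with "frame" (480x640x3 uint8, red, green, blue), "camera_matrix" (3x3 intrinsics, pixels), "eye" and "rotation" of the camera in the world. Camera axes: x right, y down, z forward; pixel columns grow to the right and rows downward; lengths in m; the calibration is good to about 2 mm. A picture is of the moment at which its call begins. There is no depth.
- r.finish_job(): hands the job in, once; it reports no verdict.
The state is a dict: "time_s": time; "joints": joint angles; "joint_velocities": joint speeds; "effort": joint torques, N m; "tcp_pos": TCP position; "ee_rot": TCP orientation; "wrist_force": force on the tool from outside, world axes, zero at the start; "moment": the same for the moment, N m; "gripper_width": opening from 0.0 (shut) to 1.0 (fully open).
Only numpy, scipy, OpenCV 4.12 (cv2) and the standard library are available. Lean on these libraries where they do the work, as an engineer would, in place of code of your own. Each camera call takes 0.05 s, during which the arm holds its last target.

## Working session

There is one attempt and no reset: what is moved stays moved. The work goes in short steps, Python scripts to look and compute and a tool call to move; the robot and the scene stay as the last step left them, time stands still between calls to the robot, and variables do not carry over. Pictures are saved under pics/ and viewed, and the job is handed in when it is done.

Besides the shell and the picture viewer there is one more tool, called as a command line: name --argument value ..., lists and objects as JSON in quotes. servo_tool: Moves the arm, as the interface text tells. Its arguments: {"type":"object","properties":{"deltas":{"type":"array"},"gripper":{"type":"number"}},"required":["deltas"]}

```bash
mkdir -p pics; python3 - <<'E'
from station import sense, optics, r
import cv2,numpy as np
s=sense(); print(s); print(r.grasp_offset)
for n in("scene","top"):
    c=optics.capture(n); cv2.imwrite(f"pics/{n}0.png",c["frame"][:,:,::-1]); print(n,c["camera_matrix"],c["eye"],c["rotation"])
    np.savez(f"{n}0.npz",**c)
E
```

```text
{'time_s': 0.0, 'joints': array([ 8.71812690e+01,  2.20883115e+01,  3.80001950e-01, -2.96530150e-02,
       -6.84113588e+01, -1.48176083e+01]), 'joint_velocities': array([-0.06551914,  0.06638305,  0.01662925, -0.00087392,  0.04401657,
        0.0393068 ]), 'effort': array([-5.07312998e-04, -3.90671504e+01,  1.87405050e+01,  4.21993867e+00,
        1.10202871e-02, -1.94159174e-04]), 'tcp_pos': array([0.18914397, 0.5950557 , 0.22148522]), 'ee_rot': array([[ 9.52940858e-01, -3.03155704e-01, -5.83362170e-04],
       [-3.03156258e-01, -9.52938629e-01, -2.06236676e-03],
       [ 6.93099004e-05,  2.14216344e-03, -9.99997703e-01]]), 'wrist_force': array([0.73545938, 0.11333587, 0.27398493]), 'moment': array([ 0.00508456, -0.02288484,  0.00782558]), 'gripper_width': 0.9977996035001917}
0.0187
scene [[582.18683718   0.         319.67838524]
 [  0.         582.18683718 244.62462055]
 [  0.           0.           1.        ]] [0.2220644  0.48990269 0.67569519] [[-0.90947448 -0.29726347  0.29067268]
 [-0.41575863  0.65188542 -0.63418464]
 [-0.00096536 -0.69762442 -0.71646301]]
top [[461.66347104   0.         319.85567586]
 [  0.         461.66347104 243.27668478]
 [  0.           0.           1.        ]] [ 0.3898624  -0.06329205  0.93839684] [[-0.02661582 -0.99657868  0.07824662]
 [-0.99962372  0.02705305  0.00453304]
 [-0.00663434 -0.07809652 -0.99692373]]
```

View pics/scene0.png

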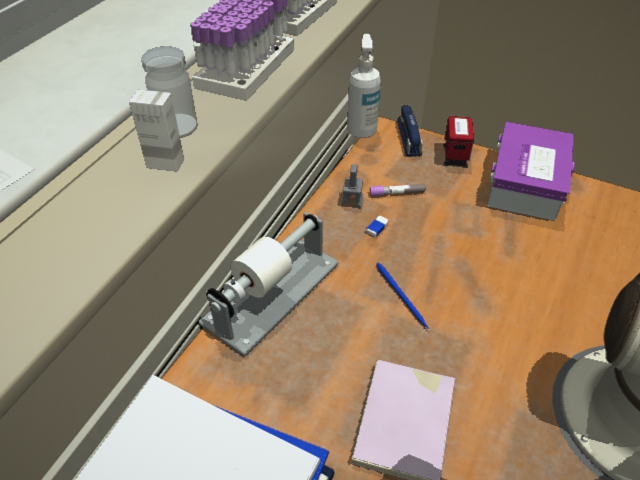

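View pics/top0.png

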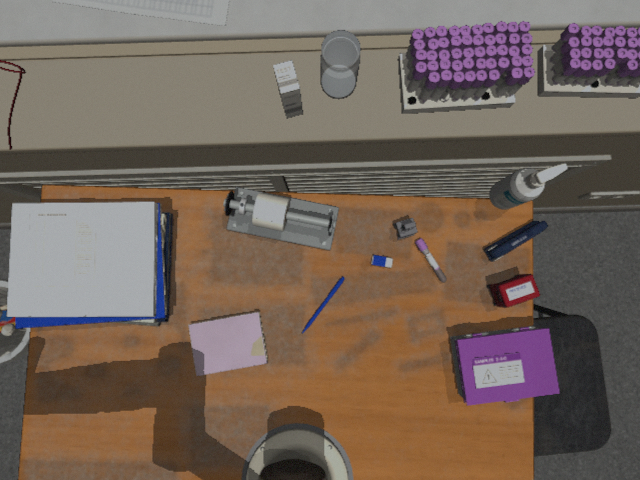

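The stand lies at about (280,218) in top and the clip at (404,227). In scene the clip is at (353,186) and the bar runs from (216,298) to (312,222). I'll enlarge both.

```bash
python3 - <<'E'
import cv2,numpy as np
t=cv2.imread("pics/top0.png"); s=cv2.imread("pics/scene0.png")
cv2.imwrite("pics/z1.png",cv2.resize(t[180:255,210:345],None,fx=5.9,fy=5.9,interpolation=cv2.INTER_CUBIC))
a=cv2.resize(s[200:360,195:345],None,fx=3.6,fy=3.6,interpolation=cv2.INTER_CUBIC)
cv2.imwrite("pics/z2.png",a)
b=cv2.resize(s[155:215,335:375],None,fx=9,fy=9,interpolation=cv2.INTER_CUBIC)
c=cv2.resize(t[207:247,384:424],None,fx=10,fy=10,interpolation=cv2.INTER_CUBIC)
h=np.zeros((540,760,3),np.uint8);h[:540,:360]=b;h[:400,360:760]=c
cv2.imwrite("pics/z3.png",h)
E
```

```text
(no output)
```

View pics/z1.png

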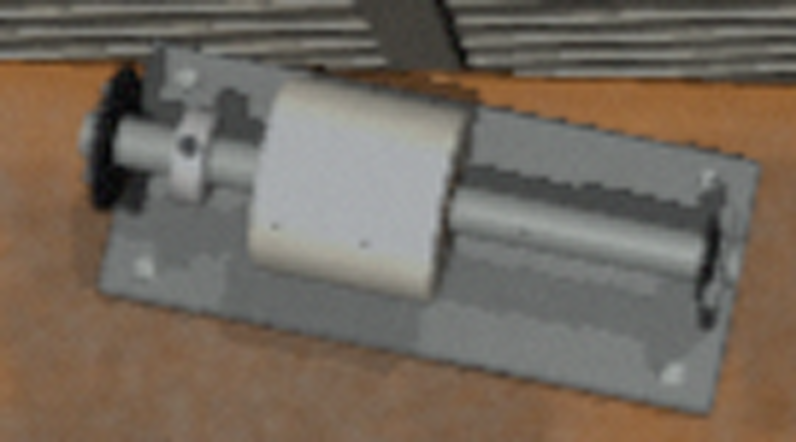

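View pics/z2.png

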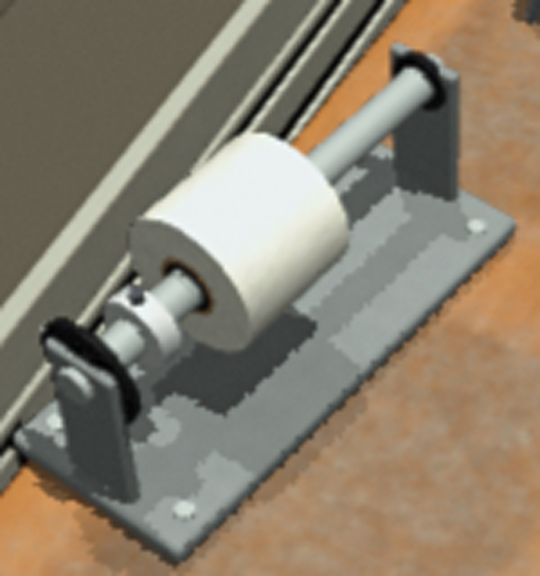

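View pics/z3.png

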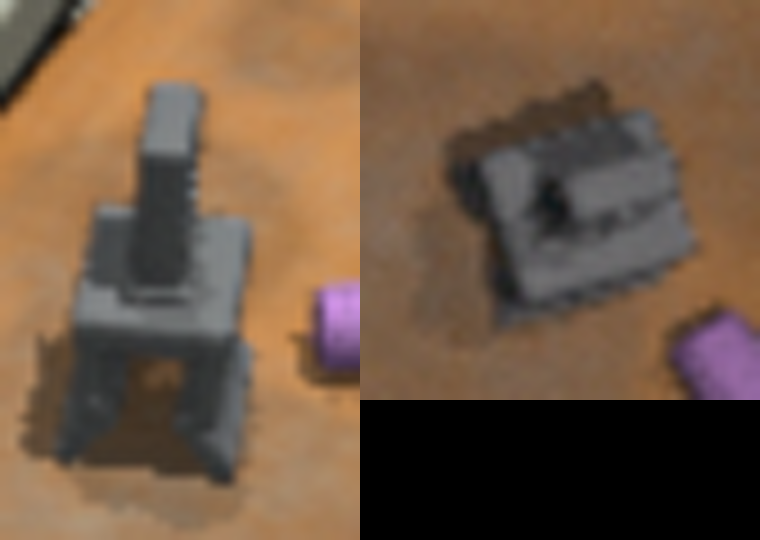

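```bash
cat > h.py <<'E'
import numpy as np, cv2
def ld(n): return dict(np.load(n+".npz"))
def ray(c,u,v):
    d=c["rotation"]@np.linalg.inv(c["camera_matrix"])@np.array([u,v,1.]); return c["eye"],d/np.linalg.norm(d)
def onz(c,u,v,z):
    e,d=ray(c,u,v); return e+d*(z-e[2])/d[2]
def tri(c1,p1,c2,p2):
    a,d=ray(c1,*p1); b,f=ray(c2,*p2)
    A=np.stack([d,-f],1); t,*_=np.linalg.lstsq(A,b-a,rcond=None)
    x=a+d*t[0];y=b+f*t[1]; return (x+y)/2,np.linalg.norm(x-y)
def proj(c,P):
    p=c["camera_matrix"]@(c["rotation"].T@(np.asarray(P)-c["eye"])); return p[:2]/p[2]
E
python3 - <<'E'
from h import *
S=ld("scene0");T=ld("top0")
def zs(x,y,k,x0,y0): return ((x+.5)/k-.5+x0,(y+.5)/k-.5+y0)
np.set_printoptions(precision=4,suppress=True)
print("tab top", "T", onz(T,*zs(258,187,10,384,207),.073),"S",onz(S,*zs(174,118,9,335,155),.073), tri(T,zs(258,187,10,384,207),S,zs(174,118,9,335,155)))
print("crown top corners")
q=[onz(T,*zs(a,b,10,384,207),.037) for a,b in((125,155),(290,110),(335,240),(165,300))]
for k in range(4): print(q[k], np.linalg.norm(q[k]-q[k-1]))
print(np.mean(q,0))
# bar: column scan in top for bright bar edges
t=cv2.cvtColor(T["frame"],cv2.COLOR_RGB2GRAY)
for x in (232,236,290,296,302,308,314,320,326): print(x,[(y,int(t[y,x])) for y in range(200,228)])
E
```

```text
tab top T [ 0.4873 -0.2288  0.073 ] S [ 0.489  -0.2291  0.073 ] (array([ 0.4879, -0.2284,  0.0738]), np.float64(0.0015669631658288283))
crown top corners
[ 0.4983 -0.2099  0.037 ] 0.02955076731224251
[ 0.5063 -0.2426  0.037 ] 0.033682951864025354
[ 0.4805 -0.2503  0.037 ] 0.027018787767314038
[ 0.4696 -0.2166  0.037 ] 0.03545945636046735
[ 0.4887 -0.2298  0.037 ]
232 [(200, 89), (201, 124), (202, 134), (203, 148), (204, 149), (205, 142), (206, 128), (207, 106), (208, 61), (209, 28), (210, 33), (211, 35), (212, 37), (213, 38), (214, 39), (215, 51), (216, 78), (217, 103), (218, 100), (219, 104), (220, 106), (221, 121), (222, 117), (223, 117), (224, 124), (225, 123), (226, 121), (227, 111)]
236 [(200, 68), (201, 107), (202, 126), (203, 140), (204, 149), (205, 149), (206, 138), (207, 121), (208, 104), (209, 89), (210, 113), (211, 114), (212, 115), (213, 109), (214, 102), (215, 104), (216, 105), (217, 102), (218, 102), (219, 100), (220, 103), (221, 106), (222, 110), (223, 110), (224, 114), (225, 117), (226, 121), (227, 126)]
290 [(200, 79), (201, 105), (202, 105), (203, 103), (204, 105), 
[... 1582 characters left out ...]
 112), (226, 120), (227, 122)]
320 [(200, 116), (201, 117), (202, 113), (203, 96), (204, 109), (205, 118), (206, 121), (207, 120), (208, 122), (209, 120), (210, 119), (211, 121), (212, 111), (213, 72), (214, 71), (215, 73), (216, 71), (217, 75), (218, 112), (219, 130), (220, 145), (221, 157), (222, 156), (223, 136), (224, 122), (225, 106), (226, 109), (227, 121)]
326 [(200, 117), (201, 116), (202, 113), (203, 104), (204, 87), (205, 107), (206, 121), (207, 121), (208, 119), (209, 120), (210, 122), (211, 120), (212, 118), (213, 121), (214, 111), (215, 72), (216, 73), (217, 72), (218, 79), (219, 107), (220, 126), (221, 142), (222, 156), (223, 161), (224, 138), (225, 130), (226, 108), (227, 92)]
```

```bash
python3 - <<'E'
import cv2,numpy as np
t=cv2.imread("pics/top0.png"); s=cv2.imread("pics/scene0.png")
cv2.imwrite("pics/z4.png",cv2.resize(t[130:215,380:620],None,fx=3.3,fy=3.3,interpolation=cv2.INTER_CUBIC))
cv2.imwrite("pics/z5.png",cv2.resize(s[60:320,130:390],None,fx=2.3,fy=2.3,interpolation=cv2.INTER_CUBIC))
E
```

```text
(no output)
```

View pics/z4.png

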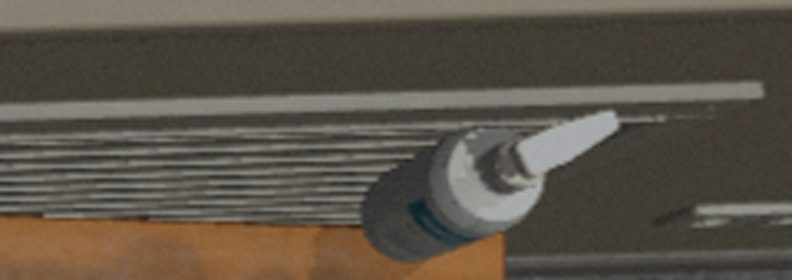

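View pics/z5.png

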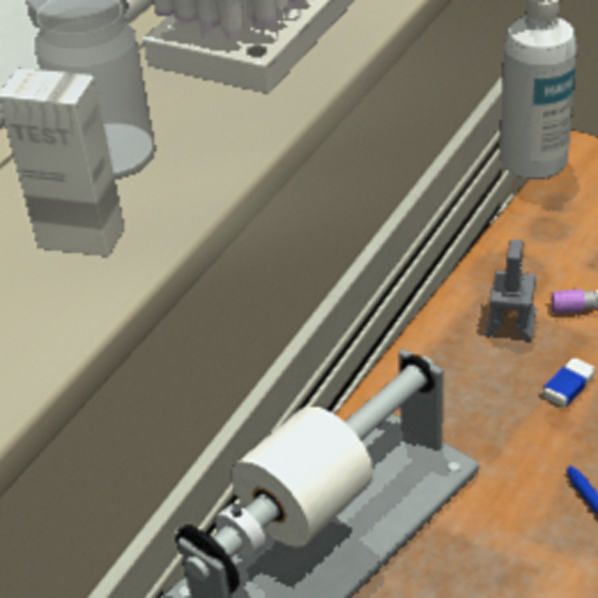

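```bash
python3 - <<'E'
from h import *
np.set_printoptions(precision=4,suppress=True)
S=ld("scene0");T=ld("top0")
def pl(c,p,q):
    e,a=ray(c,*p); _,b=ray(c,*q); n=np.cross(a,b); n/=np.linalg.norm(n); return n,n@e
def line(tp,tq,sp,sq,ys):
    n,d=pl(T,tp,tq); m,e=pl(S,sp,sq)
    for y in ys:
        A=np.array([[n[0],n[2]],[m[0],m[2]]]); print(y,np.linalg.solve(A,[d-n[1]*y,e-m[1]*y]))
print("rail");line((383,164),(610.9,157.3),(169,320),(347.4,95),(0.2,0,-.2,-.4))
print("lip");line((383,139),(615,133.5),(130,277),(321,64),(0.2,0,-.2,-.4))
print("desk edge",onz(T,200,188,0),onz(T,450,203,0))
# bar edges scene
g=cv2.cvtColor(S["frame"],cv2.COLOR_RGB2GRAY)
for x in (284,288,292,296,300,304,308): print(x,[(y,int(g[y,x])) for y in range(218,262)])
E
```

```text
rail
0.2 [0.6184 0.0202]
0 [0.6192 0.0183]
-0.2 [0.6201 0.0163]
-0.4 [0.6209 0.0144]
lip
0.2 [0.6419 0.1198]
0 [0.6396 0.1243]
-0.2 [0.6373 0.1288]
-0.4 [0.635  0.1334]
desk edge [0.5845 0.185  0.    ] [ 0.539  -0.3278  0.    ]
284 [(218, 96), (219, 91), (220, 62), (221, 29), (222, 10), (223, 43), (224, 96), (225, 182), (226, 195), (227, 158), (228, 106), (229, 103), (230, 129), (231, 144), (232, 149), (233, 152), (234, 150), (235, 148), (236, 149), (237, 149), (238, 152), (239, 158), (240, 181), (241, 193), (242, 203), (243, 208), (244, 208), (245, 206), (246, 199), (247, 200), (248, 220), (249, 237), (250, 240), (251, 240), (252, 239), (253, 238), (254, 237), (255, 238), (256, 238), (257, 236), (258, 234), (259, 228), (260, 225), (261, 221)]
288 [(218, 64), (219, 134), (220, 180), (221, 185), (222, 139), (223, 85), (224, 109), (225, 131), (226, 145), (227, 149), (228, 148), (229, 149), (230, 150), (231, 149), (232, 150), (233, 148), (234, 147), (235, 148), (236, 166), (237, 186), (238, 198), (239, 206), (240, 209), (241, 208), (242, 202), (243, 195), (244, 184), (245, 174), (246, 1
[... 2068 characters left out ...]
9), (246, 68), (247, 80), (248, 88), (249, 88), (250, 88), (251, 95), (252, 144), (253, 152), (254, 162), (255, 162), (256, 162), (257, 163), (258, 163), (259, 164), (260, 163), (261, 163)]
308 [(218, 59), (219, 174), (220, 196), (221, 205), (222, 207), (223, 208), (224, 205), (225, 199), (226, 188), (227, 178), (228, 165), (229, 150), (230, 128), (231, 101), (232, 74), (233, 62), (234, 62), (235, 60), (236, 62), (237, 60), (238, 60), (239, 62), (240, 59), (241, 61), (242, 61), (243, 60), (244, 59), (245, 60), (246, 60), (247, 60), (248, 61), (249, 62), (250, 64), (251, 63), (252, 71), (253, 126), (254, 137), (255, 137), (256, 136), (257, 137), (258, 138), (259, 157), (260, 163), (261, 147)]
```

```bash
python3 - <<'E'
from h import *
np.set_printoptions(precision=4,suppress=True)
S=ld("scene0");T=ld("top0")
def pl(c,p,q):
    e,a=ray(c,*p); _,b=ray(c,*q); n=np.cross(a,b); n/=np.linalg.norm(n); return n,n@e
a=onz(T,290,215.8,.075);b=onz(T,326,222.9,.075); u=(a-b)/np.linalg.norm(a-b); print("bar T",a,b,u)
a2=onz(S,288,242.6,.075);b2=onz(S,304,228.2,.075);u2=(a2-b2)/np.linalg.norm(a2-b2);print("bar S",a2,b2,u2)
print("lateral T vs S", np.cross(u[:2],(a2-a)[:2]), np.cross(u[:2],(b2-a)[:2]))
# base corners
z=lambda x,y:((x+.5)/5.9-.5+210,(y+.5)/5.9-.5+180)
q=[onz(T,*z(*p),.008) for p in((160,45),(755,160),(710,412),(100,292))]
for k in range(4): print(q[k],np.linalg.norm(q[k]-q[k-1]))
m=np.mean(q,0); print("base mid",m, "base dir",(q[0]-q[1]+q[3]-q[2])/np.linalg.norm(q[0]-q[1]+q[3]-q[2]))
mid=a+u*((m-a)@u); mid[2]=.075; print("bar_mid",mid,"lateral of base mid",np.cross(u[:2],(m-a)[:2]))
f=onz(T,*z(475,100),.075+.0); 
for p in((470,105),(435,295),(455,200)): # roll face
    P=onz(T,*z(*p),.09); print("roll right edge y",(P-mid)@u)
for p in((700,240),(120,135)):
    P=onz(T,*z(*p),.075); print("disc y",(P-mid)@u)
E
```

```text
bar T [ 0.5111 -0.0045  0.075 ] [ 0.4958 -0.072   0.075 ] [0.2216 0.9751 0.    ]
bar S [ 0.5091 -0.0265  0.075 ] [ 0.501  -0.0631  0.075 ] [0.2168 0.9762 0.    ]
lateral T vs S -0.0029503777892772344 -0.0031322270178462362
[0.5824 0.1077 0.008 ] 0.08817368730850288
[ 0.5365 -0.097   0.008 ] 0.20983456456145466
[ 0.4499 -0.0791  0.008 ] 0.0884262227390996
[0.4969 0.1295 0.008 ] 0.21375377618201372
base mid [0.5164 0.0153 0.008 ] base dir [0.2193 0.9757 0.    ]
bar_mid [0.5156 0.0155 0.075 ] lateral of base mid -0.0008068044842434062
roll right edge y -0.01361451423012879
roll right edge y -0.014925876105650734
roll right edge y -0.015042778874325778
disc y -0.09278533152590826
disc y 0.09616430488267637<stdin>:8: DeprecationWarning: Arrays of 2-dimensional vectors are deprecated. Use arrays of 3-dimensional vectors instead. (deprecated in NumPy 2.0)
<stdin>:14: DeprecationWarning: Arrays of 2-dimensional vectors are deprecated. Use arrays of 3-dimensional vectors instead. (deprecated in NumPy 2.0)
```

servo_tool --deltas '[{"slide": [1, 0.52, 0], "spin": 0}, {"slide": [1, 0.52, 0], "spin": 0}, {"slide": [1, 0.52, 0], "spin": 0}, {"slide": [1, 0.52, 0], "spin": 0}, {"slide": [1, 0.52, 0], "spin": 0}, {"slide": [1, 0.52, 0], "spin": 0}, {"slide": [1, 0.52, 0], "spin": 0}, {"slide": [1, 0.52, 0], "spin": 0}, {"slide": [1, 0.52, 0], "spin": 0}, {"slide": [1, 0.52, 0], "spin": 0}]' --gripper 0

```text
time_s: 1.1
tcp_pos: [0.3912, 0.3879, 0.2161]
ee_rot: [[0.955, -0.297, -0.006], [-0.297, -0.955, -0.012], [-0.002, 0.013, -1.0]]
wrist_force: [-0.3, 0.0, 0.2]
gripper_width: 1.001
```

servo_tool --deltas '[{"slide": [0.5, 1, -0.02], "spin": 0}, {"slide": [0.5, 1, -0.02], "spin": 0}, {"slide": [0.5, 1, -0.02], "spin": 0}, {"slide": [0.5, 1, -0.02], "spin": 0}, {"slide": [0.5, 1, -0.02], "spin": 0}, {"slide": [0.5, 1, -0.02], "spin": 0}, {"slide": [0.5, 1, -0.02], "spin": 0}, {"slide": [0.5, 1, -0.02], "spin": 0}, {"slide": [0.5, 1, -0.02], "spin": 0}, {"slide": [0.5, 1, -0.02], "spin": 0}]'

```text
time_s: 2.1
tcp_pos: [0.4355, 0.0991, 0.2205]
ee_rot: [[0.954, -0.299, -0.013], [-0.299, -0.954, -0.018], [-0.007, 0.021, -1.0]]
wrist_force: [0.4, -0.3, 0.0]
gripper_width: 1.001
```

servo_tool --deltas '[{"slide": [0.5, 1, -0.02], "spin": 0}, {"slide": [0.5, 1, -0.02], "spin": 0}, {"slide": [0.5, 1, -0.02], "spin": 0}, {"slide": [0.5, 1, -0.02], "spin": 0}, {"slide": [0.5, 1, -0.02], "spin": 0}, {"slide": [0.5, 1, -0.02], "spin": 0}, {"slide": [0.5, 1, -0.02], "spin": 0}, {"slide": [0.5, 1, -0.02], "spin": 0}, {"slide": [0.5, 1, -0.02], "spin": 0}, {"slide": [0.5, 1, -0.02], "spin": 0}]'

```text
time_s: 3.1
tcp_pos: [0.4772, -0.1888, 0.2271]
ee_rot: [[0.954, -0.299, -0.02], [-0.299, -0.954, -0.017], [-0.014, 0.022, -1.0]]
wrist_force: [0.8, -0.2, 0.6]
gripper_width: 0.995
```

servo_tool --deltas '[{"slide": [0, 0, 0], "spin": 1}, {"slide": [0, 0, 0], "spin": 1}, {"slide": [0, 0, 0], "spin": 1}, {"slide": [0, 0, 0], "spin": 1}, {"slide": [0, 0, 0], "spin": 1}, {"slide": [0, 0, 0], "spin": 1}, {"slide": [0, 0, 0], "spin": 1}, {"slide": [0, 0, 0], "spin": 0}]'

```text
time_s: 3.9
tcp_pos: [0.4744, -0.1924, 0.2225]
ee_rot: [[0.24, -0.97, -0.029], [-0.971, -0.24, -0.014], [0.007, 0.032, -0.999]]
wrist_force: [-0.1, -0.1, 0.4]
gripper_width: 1.0
```

```bash
python3 - <<'E'
from station import sense, optics, r
import numpy as np,cv2
s=sense(); print(s["joints"].round(1),s["tcp_pos"].round(4)); R=s["ee_rot"]; print("yaw y",np.degrees(np.arctan2(R[1,1],R[0,1])))
for n in("scene","top"):
    c=optics.capture(n); cv2.imwrite(f"pics/{n}1.png",c["frame"][:,:,::-1])
    np.savez(f"{n}1.npz",**c)
E
```

```text
[ -3.3  11.7 -14.7   1.  -65.2  16.8] [ 0.4744 -0.1924  0.2225]
yaw y -166.10850658613072
```

```bash
python3 - <<'E'
import cv2,numpy as np
t=cv2.imread("pics/top1.png"); s=cv2.imread("pics/scene1.png")
a=cv2.resize(s[100:260,280:440],None,fx=2.4,fy=2.4); b=cv2.resize(t[180:340,330:490],None,fx=2.4,fy=2.4)
cv2.imwrite("pics/z6.png",np.hstack([a,b]))
E
```

```text
(no output)
```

View pics/z6.png

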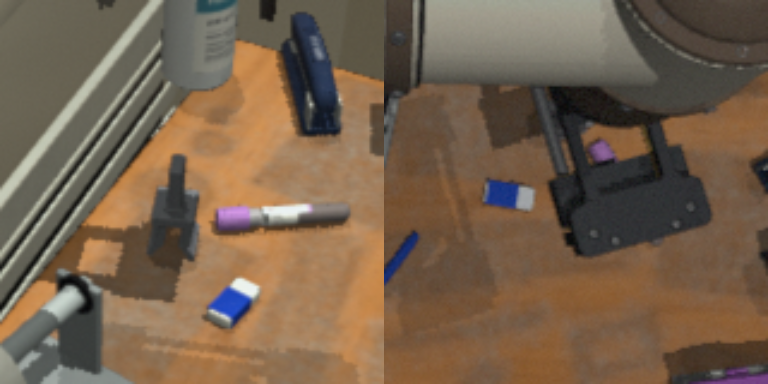

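servo_tool --deltas '[{"slide": [0.75, -0.2, 0], "spin": -0.15}, {"slide": [0.75, -0.2, 0], "spin": 0}, {"slide": [0, 0, 0.8], "spin": 0}, {"slide": [0, 0, 0.8], "spin": 0}, {"slide": [0, 0, 0.8], "spin": 0}, {"slide": [0, 0, 0.8], "spin": 0}, {"slide": [0, 0, 0.8], "spin": 0}, {"slide": [0, 0, 0], "spin": 0}]'

```text
time_s: 4.8
tcp_pos: [0.4923, -0.2291, 0.1197]
ee_rot: [[0.286, -0.958, -0.027], [-0.958, -0.285, -0.015], [0.007, 0.03, -1.0]]
wrist_force: [-0.7, 0.6, 0.2]
gripper_width: 1.001
```

```bash
cat > st.py <<'E'
from station import sense, optics, r
import numpy as np
np.set_printoptions(precision=4,suppress=True)
def st():
    s=sense(); R=s["ee_rot"]; p=s["tcp_pos"]
    print("t",s["time_s"],"tcp",p,"yaw_y",np.degrees(np.arctan2(R[1,1],R[0,1])).round(2),"z",R[:,2],"F",s["wrist_force"].round(2),"w",round(s["gripper_width"],3))
    return s
E
cat > go.py <<'E'
import sys
from st import *
s=st(); t=np.array([float(v) for v in sys.argv[1:4]]) # grasp-point target
d=t+s["ee_rot"][:,2]*r.grasp_offset-s["tcp_pos"]; print("world d",d,"tool units",s["ee_rot"].T@d/.025)
E
python3 go.py .488 -.2287 .058
```

```text
t 4.8 tcp [ 0.4923 -0.2291  0.1197] yaw_y -163.42 z [-0.0265 -0.0148 -0.9995] F [-0.67  0.62  0.24] w 1.001
world d [-0.0048  0.0001 -0.0803] tool units [-0.0815  0.0887  3.2174]
```

servo_tool --deltas '[{"slide": [-0.08, 0.08, 0.6], "spin": 0.1}, {"slide": [0, 0, 0.6], "spin": 0}, {"slide": [0, 0, 0.6], "spin": 0}, {"slide": [0, 0, 0.6], "spin": 0}, {"slide": [0, 0, 0.4], "spin": 0}, {"slide": [0, 0, 0.2], "spin": 0}, {"slide": [0, 0, 0], "spin": 0}]'

```text
time_s: 5.5
tcp_pos: [0.4935, -0.2303, 0.0485]
ee_rot: [[0.284, -0.959, -0.016], [-0.959, -0.284, -0.019], [0.014, 0.021, -1.0]]
wrist_force: [-0.2, 0.1, 0.4]
gripper_width: 1.002
```

```bash
python3 go.py .488 -.2287 .058; python3 - <<'E'
from station import optics
import cv2,numpy as np
c=optics.capture("scene"); f=c["frame"][:,:,::-1]; cv2.imwrite("pics/s2.png",cv2.resize(f[90:270,260:460],None,fx=3,fy=3,interpolation=cv2.INTER_CUBIC))
E
```

```text
t 5.5 tcp [ 0.4935 -0.2303  0.0485] yaw_y -163.52 z [-0.0161 -0.0189 -0.9997] F [-0.23  0.14  0.4 ] w 1.002
world d [-0.0058  0.0012 -0.0092] tool units [-0.117   0.1997  0.3721]
```

View pics/s2.png

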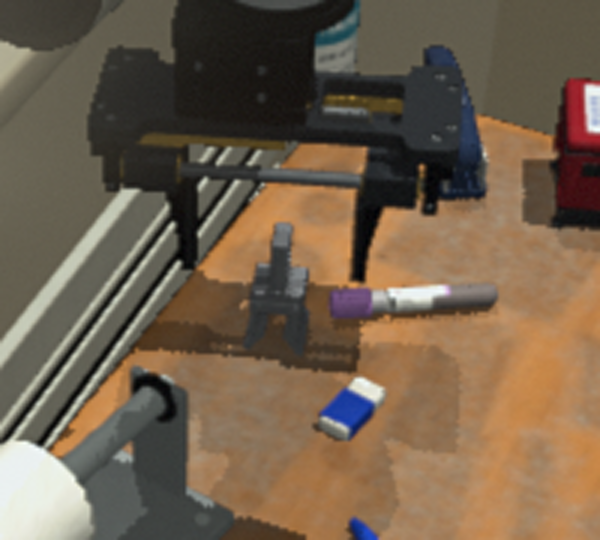

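servo_tool --deltas '[{"slide": [-0.1, 0.18, 0.2], "spin": 0.1}, {"slide": [0, 0, 0.15], "spin": 0}, {"slide": [0, 0, 0.05], "spin": 0}]'

```text
time_s: 5.85
tcp_pos: [0.4895, -0.2296, 0.0402]
ee_rot: [[0.27, -0.963, -0.011], [-0.963, -0.27, -0.02], [0.016, 0.016, -1.0]]
wrist_force: [0.0, 0.8, 0.5]
gripper_width: 1.001
```

```bash
python3 go.py .488 -.2287 .058
```

```text
t 5.85 tcp [ 0.4895 -0.2296  0.0402] yaw_y -164.34 z [-0.0115 -0.0198 -0.9997] F [0.05 0.75 0.46] w 1.001
world d [-0.0017  0.0005 -0.0009] tool units [-0.0378  0.0598  0.0368]
```

Now close the gripper.

servo_tool --deltas '[{"slide": [-0.04, 0.06, 0.03], "spin": 0}, {"slide": [0, 0, 0], "spin": 0}, {"slide": [0, 0, 0], "spin": 0}, {"slide": [0, 0, 0], "spin": 0}, {"slide": [0, 0, 0], "spin": 0}, {"slide": [0, 0, 0], "spin": 0}, {"slide": [0, 0, 0], "spin": 0}, {"slide": [0, 0, 0], "spin": 0}, {"slide": [0, 0, 0], "spin": 0}, {"slide": [0, 0, 0], "spin": 0}]' --gripper 255

```text
time_s: 6.85
tcp_pos: [0.4881, -0.2291, 0.0399]
ee_rot: [[0.27, -0.963, -0.01], [-0.963, -0.27, -0.02], [0.017, 0.015, -1.0]]
wrist_force: [0.5, -0.1, -0.5]
gripper_width: 0.173
```

```bash
python3 go.py .488 -.2287 .058; python3 - <<'E'
from station import optics
import cv2,numpy as np
c=optics.capture("scene"); f=c["frame"][:,:,::-1]; cv2.imwrite("pics/s3.png",cv2.resize(f[90:270,260:460],None,fx=3,fy=3,interpolation=cv2.INTER_CUBIC))
E
```

```text
t 6.85 tcp [ 0.4881 -0.2291  0.0399] yaw_y -164.32 z [-0.0103 -0.0202 -0.9997] F [ 0.49 -0.07 -0.45] w 0.173
world d [-0.0003  0.     -0.0006] tool units [-0.0043  0.0114  0.023 ]
```

View pics/s3.png

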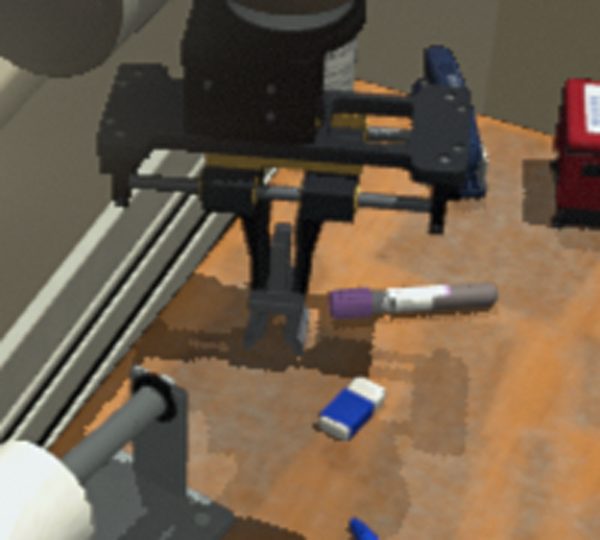

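servo_tool --deltas '[{"slide": [0, 0, 0], "spin": 0}, {"slide": [0, 0, 0], "spin": 0}, {"slide": [0, 0, 0], "spin": 0}, {"slide": [0, 0, 0], "spin": 0}]'

```text
time_s: 7.3
tcp_pos: [0.4881, -0.2291, 0.0399]
ee_rot: [[0.27, -0.963, -0.01], [-0.963, -0.27, -0.02], [0.017, 0.015, -1.0]]
wrist_force: [-0.2, 0.5, -0.5]
gripper_width: 0.115
```

servo_tool --deltas '[{"slide": [0, 0, 0], "spin": 0}, {"slide": [0, 0, -0.2], "spin": 0}, {"slide": [0, 0, -0.6], "spin": 0}, {"slide": [0, 0, -0.8], "spin": 0}, {"slide": [0, 0, -0.8], "spin": 0}, {"slide": [0, 0, -0.8], "spin": 0}, {"slide": [0, 0, -0.8], "spin": 0}, {"slide": [0, 0, -0.8], "spin": 0}, {"slide": [0, 0, -0.3], "spin": 0}, {"slide": [0, 0, 0], "spin": 0}]'

```text
time_s: 8.3
tcp_pos: [0.4871, -0.2257, 0.1717]
ee_rot: [[0.269, -0.963, -0.016], [-0.963, -0.269, -0.018], [0.013, 0.02, -1.0]]
wrist_force: [-0.4, -0.3, -0.4]
gripper_width: 0.109
```

servo_tool --deltas '[{"slide": [0, 0, 0], "spin": 0.8}, {"slide": [0, 0, 0], "spin": 0.9}, {"slide": [0, 0, 0], "spin": 0.9}, {"slide": [0, 0, 0], "spin": 0.9}, {"slide": [0, 0, 0], "spin": 0}]'

```text
time_s: 8.8
tcp_pos: [0.4835, -0.2245, 0.166]
ee_rot: [[-0.234, -0.972, -0.025], [-0.972, 0.234, -0.014], [0.02, 0.021, -1.0]]
wrist_force: [-0.3, -0.2, -0.3]
gripper_width: 0.113
```

```bash
python3 go.py .505 -.0387 .165; python3 - <<'E'
from station import optics
import cv2,numpy as np
c=optics.capture("scene"); f=c["frame"][:,:,::-1]; cv2.imwrite("pics/s4.png",cv2.resize(f[60:300,200:460],None,fx=2.4,fy=2.4,interpolation=cv2.INTER_CUBIC))
E
```

```text
t 8.8 tcp [ 0.4835 -0.2245  0.166 ] yaw_y 166.46 z [-0.0255 -0.0142 -0.9996] F [-0.3  -0.23 -0.33] w 0.113
world d [ 0.021   0.1856 -0.0197] tool units [-7.4275  0.9033  0.6608]
```

View pics/s4.png

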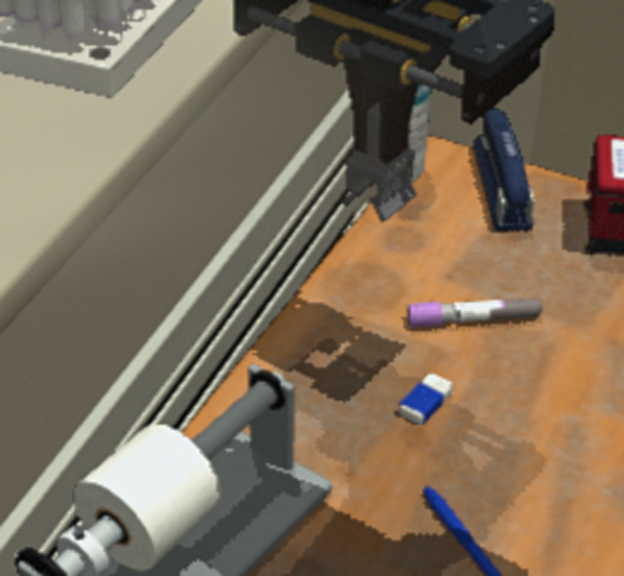

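servo_tool --deltas '[{"slide": [-0.9, 0.11, 0], "spin": -0.1}, {"slide": [-0.9, 0.11, 0], "spin": 0}, {"slide": [-0.9, 0.11, 0], "spin": 0}, {"slide": [-0.9, 0.11, 0], "spin": 0}, {"slide": [-0.9, 0.11, 0], "spin": 0}, {"slide": [-0.9, 0.11, 0], "spin": 0}, {"slide": [-0.9, 0.11, 0], "spin": 0}, {"slide": [-0.9, 0.11, 0], "spin": 0}, {"slide": [0, 0, 0], "spin": 0}]'

```text
time_s: 9.75
tcp_pos: [0.4975, -0.0379, 0.1569]
ee_rot: [[-0.195, -0.98, -0.035], [-0.981, 0.196, -0.014], [0.02, 0.032, -0.999]]
wrist_force: [0.0, -0.8, -1.2]
gripper_width: 0.116
```

```bash
python3 go.py .505 -.0387 .165; python3 - <<'E'
from station import optics
import cv2,numpy as np
for n in("scene","top"):
  c=optics.capture(n); f=c["frame"][:,:,::-1]; np.savez(n+"5.npz",**c); cv2.imwrite("pics/%s5.png"%n,f)
  if n=="scene": cv2.imwrite("pics/s5.png",cv2.resize(f[120:340,180:400],None,fx=2.7,fy=2.7,interpolation=cv2.INTER_CUBIC))
  else: cv2.imwrite("pics/t5.png",cv2.resize(f[170:270,210:370],None,fx=5,fy=5,interpolation=cv2.INTER_CUBIC))
E
```

```text
t 9.75 tcp [ 0.4975 -0.0379  0.1569] yaw_y 168.71 z [-0.0355 -0.0136 -0.9993] F [ 0.05 -0.83 -1.24] w 0.116
world d [ 0.0068 -0.0011 -0.0105] tool units [-0.019  -0.2904  0.4125]
```

View pics/s5.png

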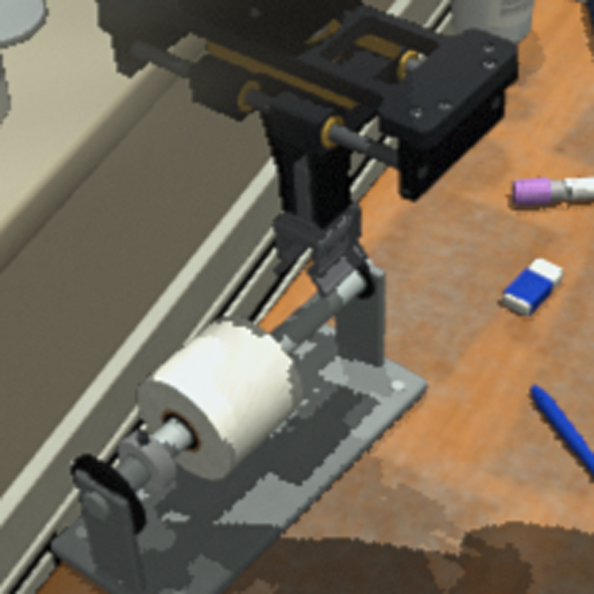

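View pics/t5.png

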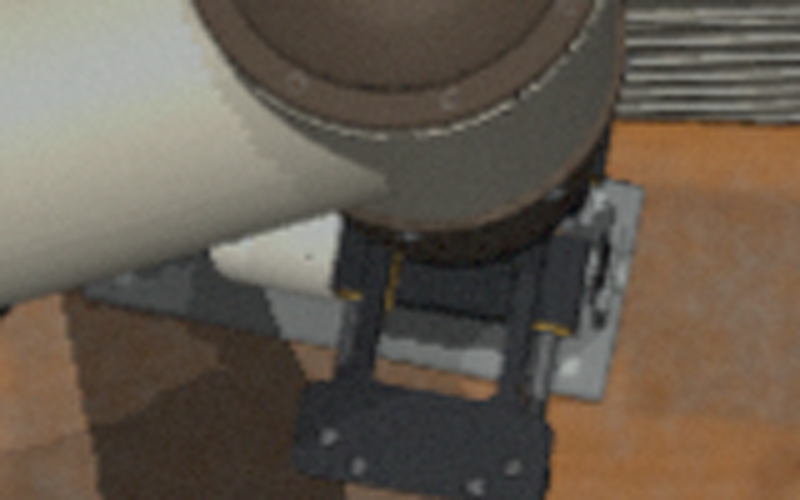

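```bash
python3 - <<'E'
from h import *
c=ld("scene5"); f=c["frame"][:,:,::-1].copy()
k=8;x0,y0=275,190
z=cv2.resize(f[y0:y0+70,x0:x0+60],None,fx=k,fy=k,interpolation=cv2.INTER_CUBIC)
from station import sense
s=sense();R=s["ee_rot"];p=s["tcp_pos"]
g=p-R[:,2]*.0187
def P(x,y,zz): # clip coords rel to tab in tool-ish frame: clip x=tooly, clip y=toolx, up=-toolz
    return g+R[:,1]*x+R[:,0]*y-R[:,2]*zz
def dot(W,col):
    u=proj(c,W); q=((u-np.array([x0,y0])+.5)*k-.5).astype(int); cv2.circle(z,tuple(int(v) for v in q),3,col,-1)
for sx in(-1,1):
  for sy in(-1,1):
    dot(P(sx*.0155,sy*.018,-.021),(0,0,255)); dot(P(sx*.015,sy*.018,-.058),(0,255,0))
cv2.imwrite("pics/s5z.png",z)
E
```

```text
(no output)
```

View pics/s5z.png

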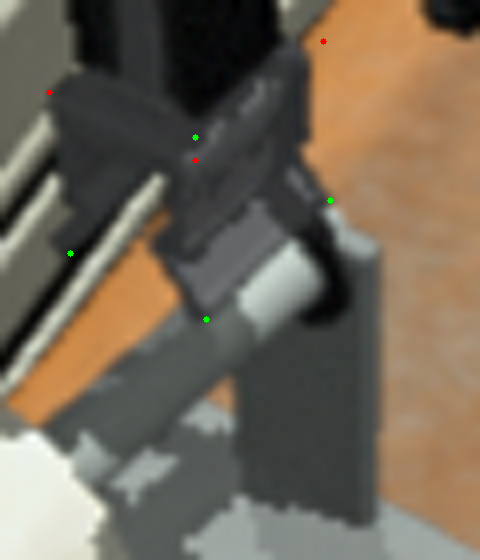

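servo_tool --deltas '[{"slide": [-0.04, -0.21, 0], "spin": 0.15}, {"slide": [-0.04, -0.21, 0.2], "spin": 0}, {"slide": [0, 0, 0.3], "spin": 0}, {"slide": [0, 0, 0.3], "spin": 0}, {"slide": [0, 0, 0.1], "spin": 0}, {"slide": [0, 0, 0], "spin": 0}]'

```text
time_s: 10.45
tcp_pos: [0.5068, -0.0433, 0.1306]
ee_rot: [[-0.222, -0.974, -0.039], [-0.975, 0.223, -0.014], [0.023, 0.035, -0.999]]
wrist_force: [-0.2, -0.1, -0.8]
gripper_width: 0.113
```

```bash
cat > look.py <<'E'
import sys
from h import *
from st import *
s=st();R=s["ee_rot"];p=s["tcp_pos"]
B=p+R[:,2]*.0193; M=np.array([.5176,.0150,.075]); u=np.array([.2195,.9756,0]); ux=np.array([.9756,-.2195,0])
print("bore in bar frame",(B-M)@ux,(B-M)@u,B[2]-.075,"F barframe",s["wrist_force"]@ux,s["wrist_force"]@u,s["wrist_force"][2], "ux in tool",R.T@ux,"u in tool",R.T@u)
print("yaw err deg (spin + by)", (np.degrees(np.arctan2(R[1,1],R[0,1]))-167.3).round(2),"moment",s["moment"])
if len(sys.argv)>1:
    c=optics.capture("scene"); np.savez("scene%s.npz"%sys.argv[1],**c)
    f=c["frame"][:,:,::-1]; x0,y0,k=[int(v) for v in sys.argv[2:5]]
    w,hh=min(640-x0,800//k),min(480-y0,600//k)
    cv2.imwrite("pics/l%s.png"%sys.argv[1],cv2.resize(f[y0:y0+hh,x0:x0+w],None,fx=k,fy=k,interpolation=cv2.INTER_CUBIC))
E
python3 look.py 6 260 180 6
```

```text
t 10.45 tcp [ 0.5068 -0.0433  0.1306] yaw_y 167.11 z [-0.0392 -0.0145 -0.9991] F [-0.17 -0.14 -0.8 ] w 0.113
bore in bar frame 0.0015831934921495254 -0.05963607531595669 0.03629952430447907 F barframe -0.1348644014923177 -0.17311569442710295 -0.8046620936305415 ux in tool [-0.0029 -0.9994 -0.035 ] u in tool [-0.9997  0.0037 -0.0227]
yaw err deg (spin + by) -0.19 moment [ 0.1414 -0.1731 -0.0021]
```

View pics/l6.png

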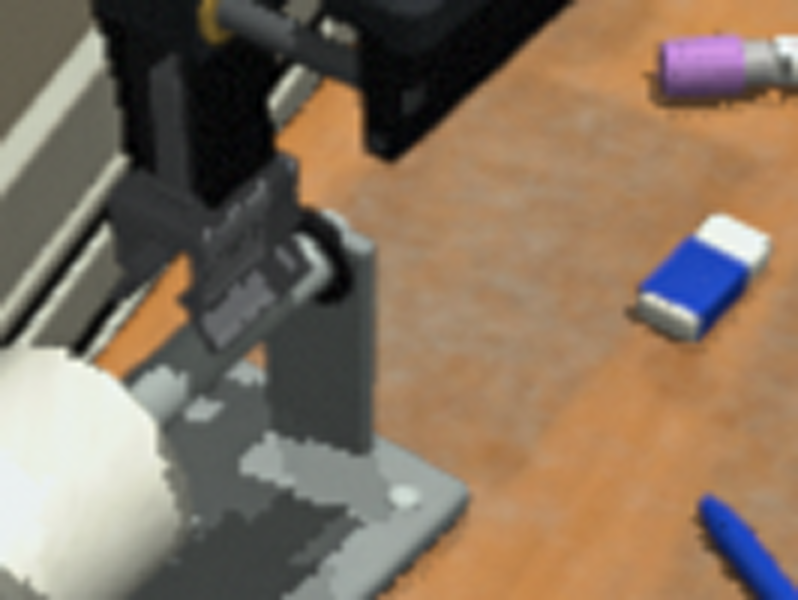

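servo_tool --deltas '[{"slide": [0, 0, 0.2], "spin": 0}, {"slide": [0, 0, 0.15], "spin": 0}, {"slide": [0, 0, 0.1], "spin": 0}, {"slide": [0, 0, 0], "spin": 0}]'

```text
time_s: 10.9
tcp_pos: [0.5066, -0.0433, 0.1191]
ee_rot: [[-0.222, -0.974, -0.038], [-0.975, 0.223, -0.014], [0.022, 0.034, -0.999]]
wrist_force: [-0.1, -0.2, -0.3]
gripper_width: 0.115
```

```bash
python3 look.py
```

```text
t 10.9 tcp [ 0.5066 -0.0433  0.1191] yaw_y 167.13 z [-0.0378 -0.0142 -0.9992] F [-0.11 -0.16 -0.33] w 0.115
bore in bar frame 0.0013856212164890455 -0.0596755251484055 0.024772738405054853 F barframe -0.07140670798963318 -0.17985696381214913 -0.32954001093245766 ux in tool [-0.0025 -0.9994 -0.0338] u in tool [-0.9997  0.0033 -0.0222]
yaw err deg (spin + by) -0.17 moment [ 0.1059 -0.1238 -0.0451]
```

servo_tool --deltas '[{"slide": [0, 0, 0.1], "spin": 0}, {"slide": [0, 0, 0.1], "spin": 0}, {"slide": [0, 0, 0.1], "spin": 0}]'

```text
time_s: 11.2
tcp_pos: [0.5068, -0.0432, 0.1116]
ee_rot: [[-0.222, -0.974, -0.036], [-0.975, 0.222, -0.014], [0.022, 0.032, -0.999]]
wrist_force: [0.8, -0.1, -1.1]
gripper_width: 0.11
```

```bash
python3 look.py
```

```text
t 11.2 tcp [ 0.5068 -0.0432  0.1116] yaw_y 167.15 z [-0.0364 -0.014  -0.9992] F [ 0.8  -0.11 -1.1 ] w 0.11
bore in bar frame 0.0015756379771572641 -0.0595633527572615 0.01730427141603659 F barframe 0.8060693787215953 0.06368874329849614 -1.100519252742068 ux in tool [-0.0022 -0.9995 -0.0324] u in tool [-0.9997  0.0029 -0.0217]
yaw err deg (spin + by) -0.15 moment [ 0.0791 -0.1302 -0.0095]
```

servo_tool --deltas '[{"slide": [0, 0, 0.1], "spin": 0}, {"slide": [0, 0, 0.08], "spin": 0}]'

```text
time_s: 11.4
tcp_pos: [0.506, -0.0434, 0.1075]
ee_rot: [[-0.221, -0.975, -0.038], [-0.975, 0.222, -0.015], [0.023, 0.034, -0.999]]
wrist_force: [-1.2, 1.2, 5.7]
gripper_width: 0.114
```

servo_tool --deltas '[{"slide": [0, 0, 0.08], "spin": 0}]'

```text
time_s: 11.5
tcp_pos: [0.5064, -0.0435, 0.1063]
ee_rot: [[-0.221, -0.975, -0.037], [-0.975, 0.221, -0.015], [0.023, 0.032, -0.999]]
wrist_force: [-1.9, 0.8, 5.0]
gripper_width: 0.111
```

servo_tool --deltas '[{"slide": [0, 0, 0.08], "spin": 0}]'

```text
time_s: 11.6
tcp_pos: [0.5066, -0.0436, 0.105]
ee_rot: [[-0.22, -0.975, -0.036], [-0.975, 0.221, -0.015], [0.023, 0.032, -0.999]]
wrist_force: [-2.2, 0.0, 4.6]
gripper_width: 0.111
```

servo_tool --deltas '[{"slide": [0, 0.04, 0.08], "spin": 0}]'

```text
time_s: 11.7
tcp_pos: [0.5058, -0.0434, 0.1036]
ee_rot: [[-0.22, -0.975, -0.035], [-0.975, 0.221, -0.016], [0.023, 0.031, -0.999]]
wrist_force: [-1.9, 1.1, 3.4]
gripper_width: 0.116
```

servo_tool --deltas '[{"slide": [0, 0.02, 0.08], "spin": 0}]'

```text
time_s: 11.8
tcp_pos: [0.5055, -0.0433, 0.1019]
ee_rot: [[-0.22, -0.975, -0.034], [-0.975, 0.221, -0.015], [0.023, 0.03, -0.999]]
wrist_force: [-0.8, 0.8, 2.0]
gripper_width: 0.11
```

servo_tool --deltas '[{"slide": [0, 0, 0.08], "spin": 0}]'

```text
time_s: 11.9
tcp_pos: [0.5052, -0.0433, 0.0996]
ee_rot: [[-0.221, -0.975, -0.034], [-0.975, 0.221, -0.015], [0.022, 0.03, -0.999]]
wrist_force: [-1.1, 1.0, -0.1]
gripper_width: 0.108
```

servo_tool --deltas '[{"slide": [0, 0, 0.08], "spin": 0}]'

```text
time_s: 12.0
tcp_pos: [0.5046, -0.0433, 0.0968]
ee_rot: [[-0.221, -0.975, -0.035], [-0.975, 0.222, -0.015], [0.022, 0.031, -0.999]]
wrist_force: [-0.8, 0.5, -2.5]
gripper_width: 0.113
```

servo_tool --deltas '[{"slide": [0, 0, 0.06], "spin": 0}]'

```text
time_s: 12.1
tcp_pos: [0.5044, -0.0433, 0.0946]
ee_rot: [[-0.221, -0.975, -0.036], [-0.975, 0.222, -0.015], [0.023, 0.032, -0.999]]
wrist_force: [-3.2, 1.2, 11.9]
gripper_width: 0.112
```

servo_tool --deltas '[{"slide": [0, 0, 0.06], "spin": 0}]'

```text
time_s: 12.2
tcp_pos: [0.5046, -0.0434, 0.0945]
ee_rot: [[-0.22, -0.975, -0.036], [-0.975, 0.221, -0.016], [0.024, 0.032, -0.999]]
wrist_force: [-5.8, 3.3, 21.5]
gripper_width: 0.115
```

servo_tool --deltas '[{"slide": [0, 0.02, 0.015], "spin": 0}]'

```text
time_s: 12.3
tcp_pos: [0.5045, -0.0433, 0.0947]
ee_rot: [[-0.22, -0.975, -0.035], [-0.975, 0.22, -0.016], [0.024, 0.031, -0.999]]
wrist_force: [-0.3, -0.7, -1.5]
gripper_width: 0.112
```

```bash
python3 look.py
```

```text
t 12.3 tcp [ 0.5045 -0.0433  0.0947] yaw_y 167.27 z [-0.0352 -0.0162 -0.9992] F [-0.34 -0.67 -1.51] w 0.112
bore in bar frame -0.0005310543438282106 -0.060245061974555 0.0004265542728550814 F barframe -0.17929880921440708 -0.7304516091212033 -1.5127034785768414 ux in tool [-0.0001 -0.9995 -0.0308] u in tool [-0.9997  0.0008 -0.0235]
yaw err deg (spin + by) -0.03 moment [-0.1041 -0.191  -0.0035]
```

servo_tool --deltas '[{"slide": [0, 0, 0.05], "spin": 0}]'

```text
time_s: 12.4
tcp_pos: [0.5047, -0.0434, 0.0946]
ee_rot: [[-0.219, -0.975, -0.035], [-0.975, 0.22, -0.017], [0.024, 0.031, -0.999]]
wrist_force: [-5.9, 2.6, 12.7]
gripper_width: 0.113
```

servo_tool --deltas '[{"slide": [0, 0, 0.035], "spin": 0}]'

```text
time_s: 12.5
tcp_pos: [0.5046, -0.0434, 0.0946]
ee_rot: [[-0.219, -0.975, -0.035], [-0.976, 0.219, -0.017], [0.024, 0.03, -0.999]]
wrist_force: [-3.9, 1.5, 7.6]
gripper_width: 0.114
```

servo_tool --deltas '[{"slide": [0, 0, 0.035], "spin": 0}]'

```text
time_s: 12.6
tcp_pos: [0.5046, -0.0434, 0.0946]
ee_rot: [[-0.218, -0.975, -0.035], [-0.976, 0.219, -0.017], [0.024, 0.03, -0.999]]
wrist_force: [-3.4, 1.2, 7.4]
gripper_width: 0.114
```

servo_tool --deltas '[{"slide": [0, 0.01, 0.052], "spin": 0}, {"slide": [0, 0.01, 0.052], "spin": 0}]'

```text
time_s: 12.8
tcp_pos: [0.5047, -0.0434, 0.0946]
ee_rot: [[-0.217, -0.976, -0.034], [-0.976, 0.218, -0.018], [0.025, 0.029, -0.999]]
wrist_force: [-3.8, 1.6, 10.6]
gripper_width: 0.112
```

servo_tool --deltas '[{"slide": [0, 0.01, 0.055], "spin": 0}, {"slide": [0, 0.01, 0.055], "spin": 0}, {"slide": [0, 0.01, 0.055], "spin": 0}, {"slide": [0, 0.01, 0.055], "spin": 0}]'

```text
time_s: 13.2
tcp_pos: [0.5046, -0.0434, 0.0946]
ee_rot: [[-0.215, -0.976, -0.031], [-0.976, 0.216, -0.02], [0.026, 0.026, -0.999]]
wrist_force: [-4.3, 1.6, 9.7]
gripper_width: 0.111
```

```bash
python3 look.py 7 240 180 5
```

```text
t 13.2 tcp [ 0.5046 -0.0434  0.0946] yaw_y 167.54 z [-0.0308 -0.0197 -0.9993] F [-4.34  1.56  9.71] w 0.111
bore in bar frame -0.0003290260867782128 -0.06031406020830351 0.0003393447686465684 F barframe -4.578459248044789 0.5726290155954494 9.706636277193349 ux in tool [ 0.0045 -0.9996 -0.0257] u in tool [-0.9996 -0.0038 -0.026 ]
yaw err deg (spin + by) 0.24 moment [ 0.6446  1.2615 -0.1244]
```

View pics/l7.png

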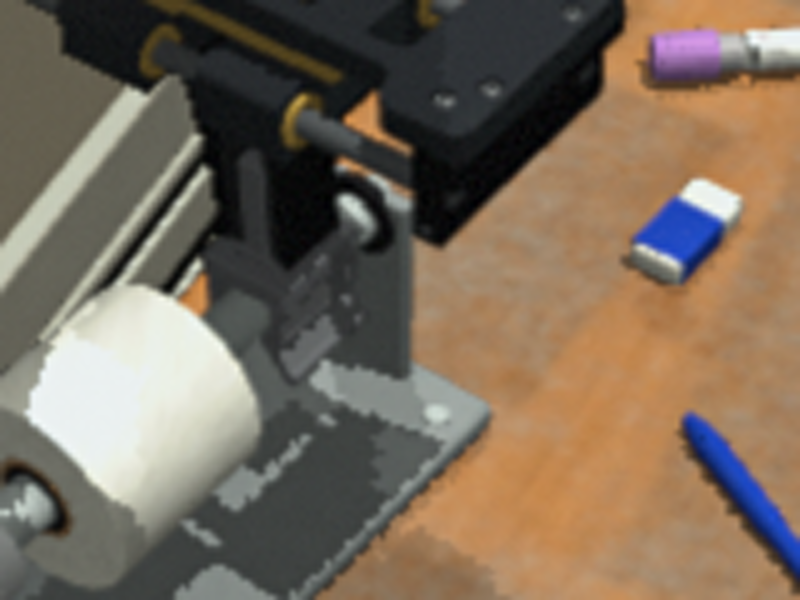

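servo_tool --deltas '[{"slide": [0, 0, 0.065], "spin": 0.02}, {"slide": [0, 0, 0.065], "spin": 0}]'

```text
time_s: 13.45
tcp_pos: [0.5047, -0.0434, 0.0946]
ee_rot: [[-0.217, -0.976, -0.03], [-0.976, 0.217, -0.021], [0.027, 0.025, -0.999]]
wrist_force: [-5.2, 2.8, 12.7]
gripper_width: 0.11
```

servo_tool --deltas '[{"slide": [0, 0, 0.07], "spin": 0.02}, {"slide": [0, 0, 0.07], "spin": 0}, {"slide": [0, 0, 0.07], "spin": 0}, {"slide": [0, 0, 0.07], "spin": 0}]'

```text
time_s: 13.85
tcp_pos: [0.5047, -0.0434, 0.0946]
ee_rot: [[-0.216, -0.976, -0.029], [-0.976, 0.217, -0.022], [0.028, 0.024, -0.999]]
wrist_force: [-4.8, 2.3, 13.5]
gripper_width: 0.114
```

servo_tool --deltas '[{"slide": [0, 0, 0.075], "spin": 0}, {"slide": [0, 0, 0.075], "spin": 0}, {"slide": [0, 0, 0.075], "spin": 0}]'

```text
time_s: 14.15
tcp_pos: [0.5048, -0.0434, 0.0946]
ee_rot: [[-0.214, -0.976, -0.028], [-0.976, 0.215, -0.024], [0.029, 0.022, -0.999]]
wrist_force: [-5.1, 2.3, 13.7]
gripper_width: 0.111
```

servo_tool --deltas '[{"slide": [0, 0, 0], "spin": 0.02}, {"slide": [-0.1, 0, 0], "spin": 0}, {"slide": [-0.15, 0, 0], "spin": 0}, {"slide": [-0.15, 0, 0], "spin": 0}]'

```text
time_s: 14.55
tcp_pos: [0.5063, -0.0354, 0.0947]
ee_rot: [[-0.217, -0.976, -0.03], [-0.976, 0.218, -0.027], [0.033, 0.023, -0.999]]
wrist_force: [-1.7, -4.3, 3.7]
gripper_width: 0.112
```

```bash
python3 look.py
```

```text
t 14.55 tcp [ 0.5063 -0.0354  0.0947] yaw_y 167.41 z [-0.0299 -0.0271 -0.9992] F [-1.66 -4.31  3.69] w 0.112
bore in bar frame -0.00044910295014255014 -0.05232142236462814 0.0004491304248275957 F barframe -0.6767674565191995 -4.573777358187244 3.691051987061206 ux in tool [ 0.0024 -0.9997 -0.0232] u in tool [-0.9994 -0.0016 -0.033 ]
yaw err deg (spin + by) 0.11 moment [-1.1309  0.3363 -0.0038]
```

servo_tool --deltas '[{"slide": [-0.13, 0, -0.005], "spin": 0}, {"slide": [-0.13, 0, -0.005], "spin": 0}, {"slide": [-0.13, 0, -0.005], "spin": 0}, {"slide": [-0.13, 0, -0.005], "spin": 0}]'

```text
time_s: 14.95
tcp_pos: [0.5093, -0.0224, 0.0948]
ee_rot: [[-0.217, -0.976, -0.031], [-0.976, 0.218, -0.029], [0.035, 0.024, -0.999]]
wrist_force: [-0.7, -4.0, 3.3]
gripper_width: 0.109
```

```bash
python3 look.py
```

```text
t 14.95 tcp [ 0.5093 -0.0224  0.0948] yaw_y 167.43 z [-0.0309 -0.0287 -0.9991] F [-0.74 -4.    3.29] w 0.109
bore in bar frame -0.0003743924738038619 -0.03898778531824057 0.0005006906387600291 F barframe 0.16156594709430794 -4.0678008519518 3.285885542360158 ux in tool [ 0.0028 -0.9997 -0.0239] u in tool [-0.9994 -0.0019 -0.0348]
yaw err deg (spin + by) 0.13 moment [-1.147   0.2838 -0.0204]
```

servo_tool --deltas '[{"slide": [-0.12, 0, -0.004], "spin": 0}, {"slide": [-0.12, 0, -0.004], "spin": 0}, {"slide": [-0.12, 0, -0.004], "spin": 0}, {"slide": [-0.12, 0, -0.004], "spin": 0}]'

```text
time_s: 15.35
tcp_pos: [0.512, -0.0102, 0.0948]
ee_rot: [[-0.216, -0.976, -0.032], [-0.976, 0.217, -0.03], [0.036, 0.024, -0.999]]
wrist_force: [-1.1, -7.1, 4.0]
gripper_width: 0.113
```

```bash
python3 look.py
```

```text
t 15.35 tcp [ 0.512  -0.0102  0.0948] yaw_y 167.46 z [-0.0317 -0.0301 -0.999 ] F [-1.11 -7.12  4.03] w 0.113
bore in bar frame -0.00044538313491062086 -0.026502877575475016 0.000522205451730276 F barframe 0.47712371470929305 -7.19073071161718 4.034836705046379 ux in tool [ 0.0033 -0.9997 -0.0244] u in tool [-0.9993 -0.0024 -0.0363]
yaw err deg (spin + by) 0.16 moment [-1.913   0.1267 -0.0051]
```

servo_tool --deltas '[{"slide": [-0.12, 0, -0.004], "spin": 0}, {"slide": [-0.12, 0, -0.004], "spin": 0}, {"slide": [-0.11, 0, -0.004], "spin": 0}]'

```text
time_s: 15.65
tcp_pos: [0.5136, -0.0025, 0.0948]
ee_rot: [[-0.216, -0.976, -0.033], [-0.976, 0.217, -0.033], [0.039, 0.025, -0.999]]
wrist_force: [-1.9, -7.8, 2.9]
gripper_width: 0.111
```

```bash
python3 look.py 8 180 180 5
```

```text
t 15.65 tcp [ 0.5136 -0.0025  0.0948] yaw_y 167.47 z [-0.0333 -0.033  -0.9989] F [-1.91 -7.84  2.86] w 0.111
bore in bar frame -0.0005031106347269736 -0.018747865373141 0.0005566324874527601 F barframe -0.14559061248087496 -8.069809965341022 2.8571962536469795 ux in tool [ 0.0036 -0.9997 -0.0252] u in tool [-0.9992 -0.0026 -0.0395]
yaw err deg (spin + by) 0.17 moment [-1.8721  0.0712  0.0048]
```

View pics/l8.png

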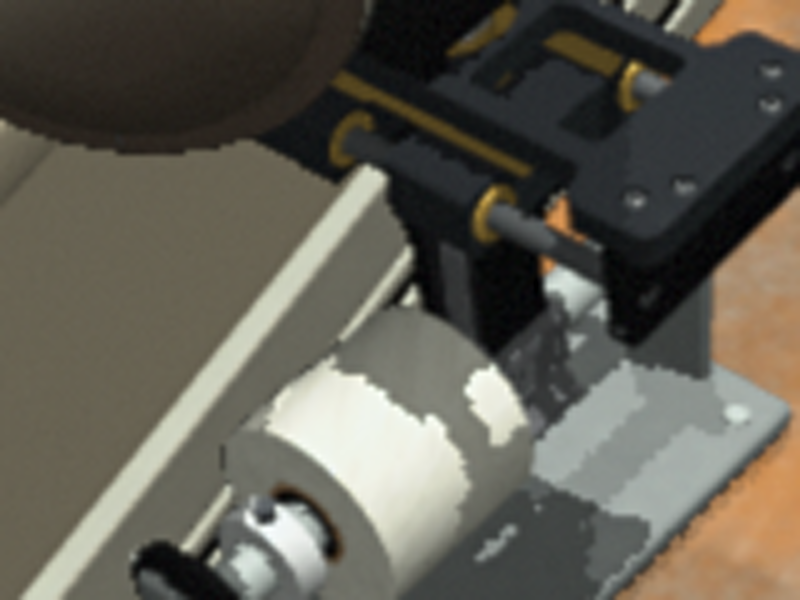

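servo_tool --deltas '[{"slide": [-0.09, 0, -0.003], "spin": 0}, {"slide": [-0.09, 0, -0.003], "spin": 0}]'

```text
time_s: 15.9
tcp_pos: [0.5146, 0.0016, 0.0949]
ee_rot: [[-0.216, -0.976, -0.034], [-0.976, 0.217, -0.034], [0.041, 0.026, -0.999]]
wrist_force: [-0.9, -6.9, 3.8]
gripper_width: 0.115
```

servo_tool --deltas '[{"slide": [-0.09, 0, -0.003], "spin": 0}, {"slide": [-0.09, 0, -0.003], "spin": 0}]'

```text
time_s: 16.1
tcp_pos: [0.5154, 0.0052, 0.0949]
ee_rot: [[-0.216, -0.976, -0.035], [-0.976, 0.217, -0.036], [0.043, 0.026, -0.999]]
wrist_force: [-1.5, -6.4, 3.9]
gripper_width: 0.115
```

servo_tool --deltas '[{"slide": [-0.09, 0, -0.003], "spin": 0}, {"slide": [-0.09, 0, -0.003], "spin": 0}]'

```text
time_s: 16.3
tcp_pos: [0.5155, 0.0063, 0.095]
ee_rot: [[-0.215, -0.976, -0.038], [-0.975, 0.217, -0.043], [0.05, 0.028, -0.998]]
wrist_force: [1.1, -17.5, 3.2]
gripper_width: 0.117
```

servo_tool --deltas '[{"slide": [-0.07, 0, 0.0], "spin": 0}]'

```text
time_s: 16.4
tcp_pos: [0.5155, 0.0062, 0.095]
ee_rot: [[-0.215, -0.976, -0.04], [-0.975, 0.217, -0.046], [0.053, 0.029, -0.998]]
wrist_force: [-0.5, -11.0, 4.1]
gripper_width: 0.112
```

servo_tool --deltas '[{"slide": [-0.07, 0, 0.0], "spin": 0}]'

```text
time_s: 16.5
tcp_pos: [0.5155, 0.0062, 0.095]
ee_rot: [[-0.216, -0.976, -0.042], [-0.975, 0.218, -0.048], [0.056, 0.03, -0.998]]
wrist_force: [-0.7, -10.6, 4.6]
gripper_width: 0.112
```

```bash
python3 look.py
```

```text
t 16.5 tcp [0.5155 0.0062 0.095 ] yaw_y 167.42 z [-0.0416 -0.0483 -0.998 ] F [ -0.69 -10.63   4.55] w 0.112
bore in bar frame -0.0007010698404786456 -0.01015388408919168 0.0007398995721309837 F barframe 1.662636694268996 -10.517387287929541 4.55323858531091 ux in tool [ 0.0035 -0.9995 -0.03  ] u in tool [-0.9984 -0.0018 -0.0563]
yaw err deg (spin + by) 0.12 moment [-3.1294 -0.1215  0.0211]
```

servo_tool --deltas '[{"slide": [-0.1, 0, 0.0], "spin": 0}]'

```text
time_s: 16.6
tcp_pos: [0.5155, 0.0063, 0.0951]
ee_rot: [[-0.216, -0.975, -0.044], [-0.975, 0.218, -0.052], [0.06, 0.031, -0.998]]
wrist_force: [0.7, -17.0, 4.5]
gripper_width: 0.111
```

servo_tool --deltas '[{"slide": [-0.1, 0, 0.0], "spin": 0}, {"slide": [-0.1, 0, 0.0], "spin": 0}]'

```text
time_s: 16.8
tcp_pos: [0.5154, 0.0063, 0.0952]
ee_rot: [[-0.216, -0.975, -0.048], [-0.974, 0.219, -0.06], [0.069, 0.034, -0.997]]
wrist_force: [0.6, -14.2, 3.9]
gripper_width: 0.109
```

servo_tool --deltas '[{"slide": [-0.1, 0, 0.0], "spin": 0}, {"slide": [-0.1, 0, 0.0], "spin": 0}]'

```text
time_s: 17.0
tcp_pos: [0.5155, 0.0064, 0.0953]
ee_rot: [[-0.216, -0.975, -0.052], [-0.973, 0.219, -0.068], [0.078, 0.036, -0.996]]
wrist_force: [1.4, -14.6, 3.7]
gripper_width: 0.12
```

```bash
python3 look.py 9 180 180 5
```

```text
t 17.0 tcp [0.5155 0.0064 0.0953] yaw_y 167.32 z [-0.0525 -0.0682 -0.9963] F [  1.36 -14.56   3.74] w 0.12
bore in bar frame -0.0008951737462864243 -0.010348611732107452 0.0010746445195310012 F barframe 4.519143986815283 -13.903696386225299 3.7356229156155227 ux in tool [ 0.0028 -0.9993 -0.0362] u in tool [-0.9969  0.     -0.078 ]
yaw err deg (spin + by) 0.02 moment [-3.9863 -0.3185  0.1273]
```

View pics/l9.png

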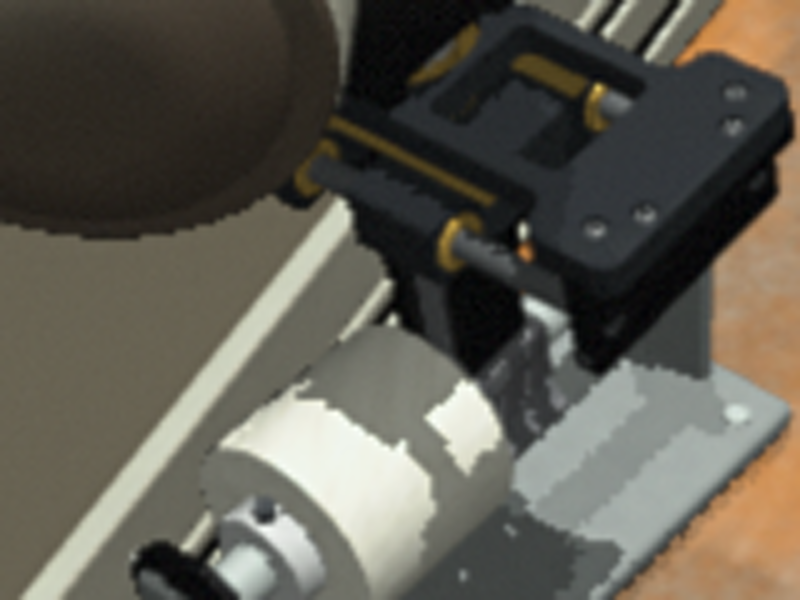

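servo_tool --deltas '[{"slide": [-0.115, 0, 0.01], "spin": 0}, {"slide": [-0.115, 0, 0.01], "spin": 0}]'

```text
time_s: 17.25
tcp_pos: [0.5155, 0.0065, 0.0954]
ee_rot: [[-0.216, -0.975, -0.058], [-0.972, 0.22, -0.078], [0.088, 0.039, -0.995]]
wrist_force: [1.2, -15.5, 6.1]
gripper_width: 0.114
```

servo_tool --deltas '[{"slide": [-0.12, 0, 0.01], "spin": 0}, {"slide": [-0.12, 0, 0.01], "spin": 0}]'

```text
time_s: 17.45
tcp_pos: [0.5154, 0.0066, 0.0956]
ee_rot: [[-0.215, -0.975, -0.063], [-0.972, 0.22, -0.088], [0.099, 0.042, -0.994]]
wrist_force: [1.0, -15.3, 6.2]
gripper_width: 0.113
```

servo_tool --deltas '[{"slide": [0, 0, 0], "spin": 0}, {"slide": [0, 0, 0], "spin": 0}]'

```text
time_s: 17.65
tcp_pos: [0.5156, 0.0062, 0.0956]
ee_rot: [[-0.216, -0.974, -0.062], [-0.971, 0.221, -0.087], [0.099, 0.042, -0.994]]
wrist_force: [-1.7, -3.9, 3.1]
gripper_width: 0.113
```

```bash
python3 look.py
```

```text
t 17.65 tcp [0.5156 0.0062 0.0956] yaw_y 167.21 z [-0.0624 -0.0872 -0.9942] F [-1.68 -3.92  3.14] w 0.113
bore in bar frame -0.0008228881719444365 -0.010928873480148916 0.001431086164087672 F barframe -0.7820323578448418 -4.191579332597945 3.1442393725014437 ux in tool [ 0.0022 -0.9991 -0.0417] u in tool [-0.9951  0.0019 -0.0988]
yaw err deg (spin + by) -0.09 moment [-0.6512  0.199   0.0554]
```

servo_tool --deltas '[{"slide": [0, 0, 0], "spin": 0}, {"slide": [0, 0, 0], "spin": 0}, {"slide": [0, 0, 0], "spin": 0}, {"slide": [0, 0, 0], "spin": 0}, {"slide": [0, 0, 0], "spin": 0}, {"slide": [0, 0, 0], "spin": 0}]' --gripper 0

```text
time_s: 18.25
tcp_pos: [0.5172, 0.0105, 0.0941]
ee_rot: [[-0.215, -0.975, -0.058], [-0.972, 0.219, -0.082], [0.093, 0.039, -0.995]]
wrist_force: [0.2, -0.6, -1.3]
gripper_width: 0.573
```

```bash
python3 look.py a 180 180 5
```

```text
t 18.25 tcp [0.5172 0.0105 0.0941] yaw_y 167.31 z [-0.0584 -0.0818 -0.9949] F [ 0.16 -0.64 -1.3 ] w 0.573
bore in bar frame -0.0001682144740680367 -0.006242000093047046 -0.00011532600657536418 F barframe 0.3005031159482446 -0.5855678929913737 -1.298134518821691 ux in tool [ 0.0035 -0.9992 -0.039 ] u in tool [-0.9957  0.0002 -0.0926]
yaw err deg (spin + by) 0.01 moment [ 0.2088 -0.1806 -0.045 ]
```

View pics/la.png

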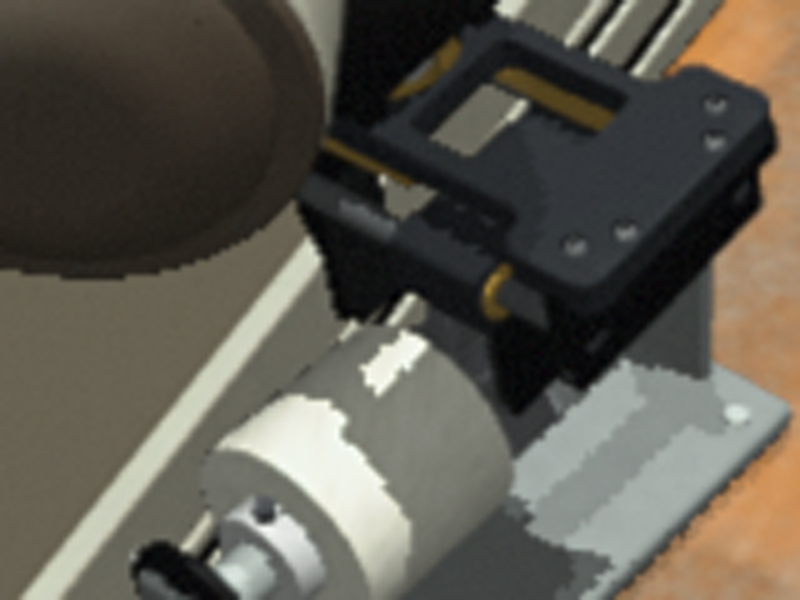

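servo_tool --deltas '[{"slide": [0.1, 0, 0], "spin": 0}, {"slide": [0.1, 0, 0], "spin": 0}, {"slide": [0, 0, 0], "spin": 0}, {"slide": [0, 0, 0], "spin": 0}, {"slide": [0, 0, 0], "spin": 0}]'

```text
time_s: 18.8
tcp_pos: [0.516, 0.005, 0.0947]
ee_rot: [[-0.216, -0.975, -0.058], [-0.972, 0.22, -0.082], [0.092, 0.039, -0.995]]
wrist_force: [-0.8, -0.9, -0.3]
gripper_width: 0.986
```

servo_tool --deltas '[{"slide": [0.04, 0, -0.3], "spin": 0}, {"slide": [0.06, 0, -0.6], "spin": 0}, {"slide": [0.08, 0, -0.8], "spin": 0}, {"slide": [0.08, 0, -0.8], "spin": 0}, {"slide": [0.08, 0, -0.8], "spin": 0}, {"slide": [0.08, 0, -0.8], "spin": 0}, {"slide": [0.08, 0, -0.8], "spin": 0}, {"slide": [0.08, 0, -0.8], "spin": 0}]'

```text
time_s: 19.6
tcp_pos: [0.5196, 0.0019, 0.2441]
ee_rot: [[-0.215, -0.975, -0.063], [-0.972, 0.22, -0.083], [0.095, 0.043, -0.995]]
wrist_force: [0.1, 0.3, 0.2]
gripper_width: 0.999
```

servo_tool --deltas '[{"slide": [0.8, 0, -0.6], "spin": 0}, {"slide": [0.9, 0, -0.3], "spin": 0}, {"slide": [0.9, 0, 0], "spin": 0}, {"slide": [0.9, 0, 0], "spin": 0}, {"slide": [0.9, 0, 0], "spin": 0}, {"slide": [0.9, 0, 0], "spin": 0}, {"slide": [0.9, 0, 0], "spin": 0}, {"slide": [0.9, 0, 0], "spin": 0}, {"slide": [0.9, 0, 0], "spin": 0}, {"slide": [0, 0, 0], "spin": 0}]'

```text
time_s: 20.6
tcp_pos: [0.478, -0.1971, 0.2977]
ee_rot: [[-0.213, -0.976, -0.046], [-0.973, 0.216, -0.082], [0.09, 0.028, -0.996]]
wrist_force: [0.5, -0.4, 0.0]
gripper_width: 1.001
```

```bash
python3 look.py b 190 200 5; python3 - <<'E'
from station import optics
import cv2,numpy as np
c=optics.capture("top"); f=c["frame"][:,:,::-1]; np.savez("topb.npz",**c)
cv2.imwrite("pics/tb.png",cv2.resize(f[175:265,210:350],None,fx=5.5,fy=5.5,interpolation=cv2.INTER_CUBIC))
E
```

```text
t 20.6 tcp [ 0.478  -0.1971  0.2977] yaw_y 167.53 z [-0.0463 -0.0819 -0.9956] F [ 0.54 -0.45  0.03] w 1.001
bore in bar frame 0.007405986094372404 -0.21738741133053716 0.20347309605057923 F barframe 0.6258681561261602 -0.31715524238356535 0.029255564905012188 ux in tool [ 0.0062 -0.9996 -0.0272] u in tool [-0.9959 -0.0037 -0.09  ]
yaw err deg (spin + by) 0.23 moment [ 0.3276 -0.1473  0.011 ]
```

View pics/lb.png

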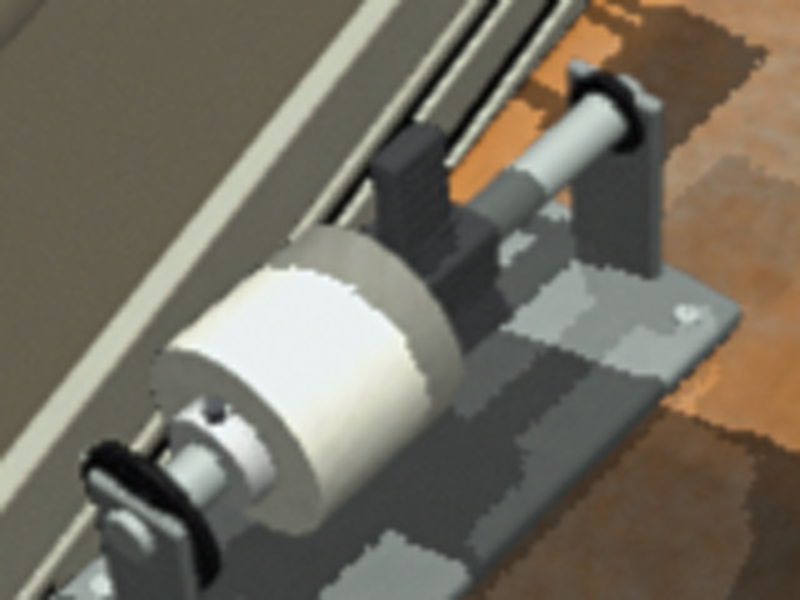

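View pics/tb.png

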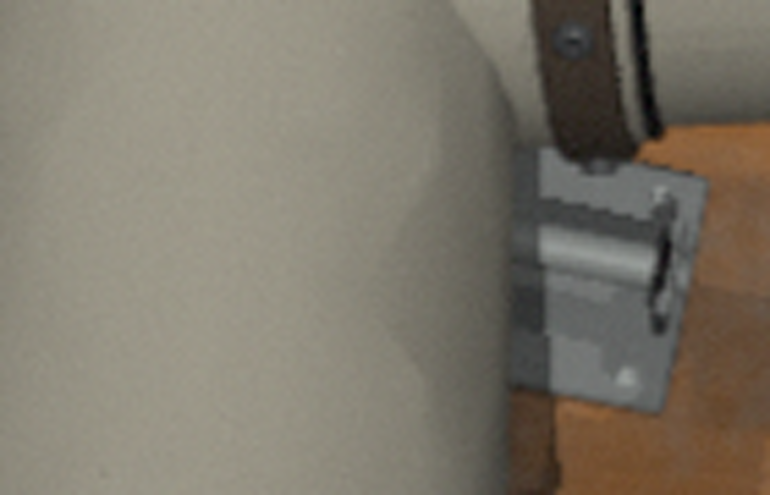

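servo_tool --deltas '[{"slide": [0.9, 0.5, 0], "spin": 0}, {"slide": [0.9, 0.5, 0], "spin": 0}, {"slide": [0.9, 0.5, 0], "spin": 0}, {"slide": [0.9, 0.5, 0], "spin": 0}, {"slide": [0.9, 0.5, 0], "spin": 0}, {"slide": [0.9, 0.5, 0], "spin": 0}, {"slide": [0.9, 0.5, 0], "spin": 0}, {"slide": [0.9, 0.5, 0], "spin": 0}, {"slide": [0.9, 0.5, 0], "spin": 0}, {"slide": [0, 0, 0], "spin": 0}]'

```text
time_s: 21.7
tcp_pos: [0.3263, -0.3667, 0.3196]
ee_rot: [[-0.195, -0.98, -0.044], [-0.977, 0.198, -0.081], [0.088, 0.027, -0.996]]
wrist_force: [0.6, -0.2, 0.1]
gripper_width: 1.0
```

```bash
python3 - <<'E'
from station import optics
import cv2,numpy as np
c=optics.capture("top"); f=c["frame"][:,:,::-1]; np.savez("topc.npz",**c)
cv2.imwrite("pics/tc.png",cv2.resize(f[175:265,210:350],None,fx=5.5,fy=5.5,interpolation=cv2.INTER_CUBIC))
E
```

```text
(no output)
```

View pics/tc.png

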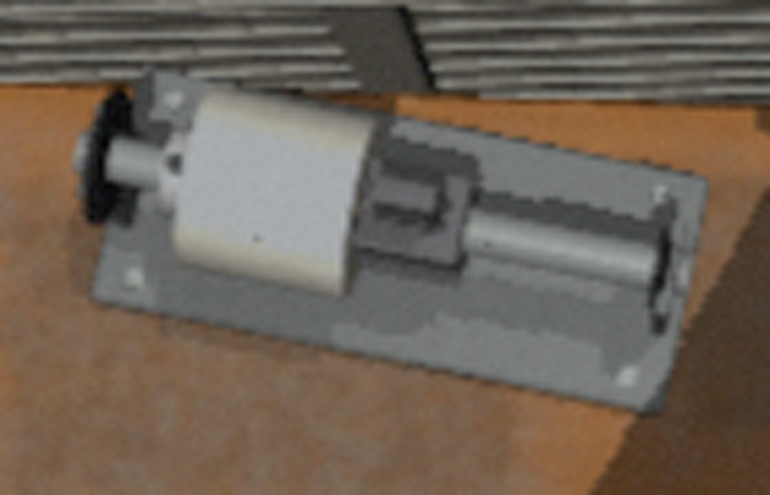

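```bash
python3 - <<'E'
from h import *
c=ld("topc"); z=lambda x,y:((x+.5)/5.5-.5+210,(y+.5)/5.5-.5+175)
M=np.array([.5166,.0153,.075]); u=np.array([.2195,.9756,0]); ux=np.array([.9756,-.2195,0])
for n,p,h in(("roll edge top side",(380,125),.075),("roll edge bottom",(347,293),.075),("roll crest",(367,180),.107),("clip rear up",(473,180),.092),("clip rear lo",(460,265),.092),("collar L",(160,185),.075)):
    P=onz(c,*z(*p),h)-M; print(n,"x",(P@ux).round(4),"y",(P@u).round(4))
E
python3 st.py; python3 -c "from st import *; st()"
```

```text
roll edge top side x 0.0294 y 0.0075
roll edge bottom x -0.0297 y 0.007
roll crest x 0.0055 y 0.0039
clip rear up x 0.0144 y -0.0292
clip rear lo x -0.0147 y -0.0306
collar L x -0.0056 y 0.0776
t 21.75 tcp [ 0.3269 -0.3661  0.3194] yaw_y 168.62 z [-0.0438 -0.0804 -0.9958] F [ 0.34  0.48 -0.63] w 0.996
```

```bash
python3 - <<'E'
from h import *
c=ld("topc"); f=c["frame"][:,:,::-1]
cv2.imwrite("pics/tcz.png",cv2.convertScaleAbs(cv2.resize(f[190:235,262:307],None,fx=13,fy=13,interpolation=cv2.INTER_NEAREST),alpha=1.6))
E
```

```text
(no output)
```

View pics/tcz.png

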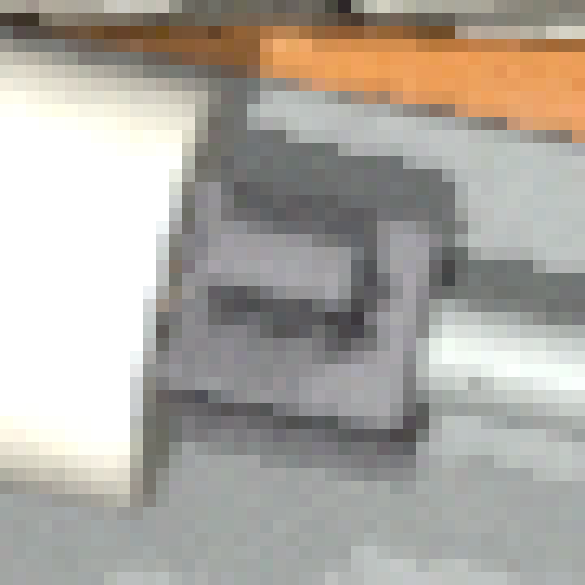

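```bash
python3 -c "
from station import r
print(r.finish_job())"
```

```text
the job is handed in; nothing more can be done
None
```

The clip is snapped onto the bar gap-down, and it has pushed the roll home against the screw collar. I let go, backed the arm away and handed the job in at about 22 s; no verdict came back.

- **Snap-on:** I gripped the clip by its tab and centred it over the bare bar, about 60 mm to -y of bar_mid. It went on with about 5–6 N of jaw resistance. I then pressed down with about 10–14 N for over 1 s. One reading in the first 0.2 s reached 21.5 N, still under 25 N. The bore axis measured within about 0.5 mm of the bar axis, while the roll was still near y = -14 mm.
- **Pushing home:** Sliding drag was about 4 N alone and 7–8 N once the clip met the roll. The roll stopped hard with its face near y = +7.5 mm. I pressed there at 14–17 N at the wrist for about 0.8 s. That is roughly 10–13 N on the roll after taking off the drag; the contact force itself is not reported.
- **Last checks:** In the final pictures the clip stands upright on the bar, the roll lies against the collar, and nothing touches either. The face measures about +7.3 mm, past the +4.5 mm needed.

Three checks disagreed or were less clear:
- **Clip-to-roll gap:** Ray-casting the clip's rear end suggested about 1 mm, while the enlarged top view shows none. Both are inside the 3 mm limit.
- **Cameras:** They disagreed by about 3 mm on the bar's sideways position. I used a value between them, and contact forces agreed with it.
- **Tool tilt:** The tool leaned by up to 0.1 rad during the last push; the clip looked upright once released.

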